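# Match the lids to the spare-fuse tubs

### The arm

A 6-joint arm with a two-finger parallel gripper is mounted at the origin on the work surface. World frame = base frame: x ahead of the robot, y to its left, z up, the work surface at z = 0. Lengths are in m, angles in rad, forces in N, time in s.
With the tool pointing down it reaches from about 0.35 to 0.725 m from the base axis. Payload 4.3 kg.
Tool frame: the origin (TCP) lies on the centre line of the jaws, within the pads' length; the fingertips stand 14 mm ahead of it and the grasp point (between the pads) lies 5 mm behind it; z points along the fingers, y is the direction in which the jaws open and shut (so a half turn about z gives the same grasp; the last joint's range is limited). The gripper opens to 85 mm and grips with 20 to 120 N. Pads are 22 mm wide; open, the fingers measure 114 mm over their backs; the gripper's body (76 mm by 85 mm) begins 54 mm behind the grasp point. The pads swing forward as they close: fully open they stand 13 mm farther back than shut.
Start: joints at [-1.313, 0.377, 0.081, 1.274, 0, 1.46], TCP at [0.207, -0.537, 0.245] pointing down, gripper open.
Joint ranges: [-2.72, 2.72], [-0.84, 1.66], [-1.02, 1.22], [-1.77, 2.12], [-1.37, 1.28], [-3.14, 3.14]. Speed limits (rad/s): [2.57, 2.57, 3.14, 3.14, 3.14, 3.14].

### API

Orientations are given as [roll, pitch, yaw] about the fixed x, y, z axes, in that order (R = Rz(yaw) Ry(pitch) Rx(roll)).
In Python, from bench import * gives the robot as it stands. The module is installed in compiled form; this text tells all that it offers. Calls block until the motion is done:
- move_ptp(position, orientation): joint-space move of the TCP to a pose.
- line_to(position, orientation=None, v=0.15): straight line of the TCP; orientation=None keeps the orientation; v is the mean speed in m/s.
- move_joints(angles): joint-space move.
- move_gripper(opening, newtons=None): finger opening in m; newtons is the grip in N (None keeps the last); returns when the fingers have stopped.
- hold(seconds).
- ik(position, orientation): joint angles nearest the present ones, or None.
- observe(): the state.
- read_camera(name): name is "scene" or "side" or "wrist"; returns a dict with "frame" (400x640x3 uint8, blue, green, red), "intrinsics" (3x3 intrinsics, pixels), "rvec" (rotation vector, rad) and "tvec" (3), from world to camera coordinates, as OpenCV has them. Camera axes: x right, y down, z forward; pixel columns grow to the right and rows downward; lengths in m; the calibration is good to about 2 mm. A picture is of the moment at which its call begins. There is no depth.
A pose or a line that the arm cannot do raises Unreachable and nothing moves.
- sign_off(): hands the job in, once; it reports no verdict.
The state is a dict: "time_s": time; "q": joint angles; "joint_vel": joint speeds; "effort": joint torques, N m; "ee_pos": TCP position; "tool_rot": TCP orientation; "wrist_force": force on the tool from outside, world axes, zero at the start; "torque": the same for the moment, N m; "opening": finger opening in m.
Only numpy, scipy, OpenCV 4.12 (cv2) and the standard library are available. Lean on these libraries where they do the work, as an engineer would, in place of code of your own. Each camera call takes 0.05 s, during which the arm holds its last target.

### The job

The blue and the yellow tub of spare fuses on the shelf by the meter cupboard have been left open. Put each loose lid on the tub of its own colour so that it sits level and fully home in the mouth, and leave both tubs standing upright about where they are.

Things in the scene. Friction and masses are not known exactly. Their poses are not given: they have to be found in the camera images.
- tub_blue: Open round blue tub of fuses, upright, loose, 0.3 kg: 72 mm across at the rim, 60 mm high, mouth 66 mm across, wall 3 mm. Origin: centre of its underside, z up. A seated lid's origin is 52 mm above it. Tubs and lids start 120 mm or more apart; other things (torch, level, dish, case) are at most 57 mm tall and their nearest edges 60 mm or more from each tub's or lid's centre.
- tub_yellow: Open round yellow tub of fuses, upright, loose, 0.3 kg: 72 mm across at the rim, 60 mm high, mouth 66 mm across, wall 3 mm. Origin: centre of its underside, z up. A seated lid's origin is 52 mm above it. Tubs and lids start 120 mm or more apart; other things (torch, level, dish, case) are at most 57 mm tall and their nearest edges 60 mm or more from each tub's or lid's centre.
- lid_blue: Loose round blue lid, right way up on the shelf, 60 g. From below: tapered plug 8 mm high (40 mm across, 58 at its top), disc 76 mm across (8 to 13 mm above the origin), round upright knob 26 mm across (13 to 45 mm above the origin). Origin: centre of the plug's underside, z up through the knob. It fits either tub's mouth, the disc resting on the rim.
- lid_yellow: Loose round yellow lid, right way up on the shelf, 60 g. From below: tapered plug 8 mm high (40 mm across, 58 at its top), disc 76 mm across (8 to 13 mm above the origin), round upright knob 26 mm across (13 to 45 mm above the origin). Origin: centre of the plug's underside, z up through the knob. It fits either tub's mouth, the disc resting on the rim.
Not all that is in view belongs to the job. What is shaped like the lid_blue but pink or red is not meant.

How it is judged:
By the outcome, as a careful person would: the job done as asked, in the order asked, and still so for the second after the job is handed in, with the robot touching nothing.
It also fails if it takes over 64 s, if anything falls off the work surface, if the arm or the gripper's body presses on something with over 40 N, if the wrist force passes 120 N, or if a joint passes its speed limit or range.

## Working session

There is one attempt and no reset: what is moved stays moved. The work goes in short steps, each a Python script; the robot and the scene stay as the last script left them, time stands still between calls to the robot, and variables do not carry over. Pictures are saved under pics/ and viewed, and the job is handed in when it is done.

```bash
mkdir -p pics
python3 - <<'E'
from bench import *
import cv2
for n in ("scene","side","wrist"):
    c=read_camera(n); cv2.imwrite(f"pics/{n}0.png",c["frame"]); 
    R=cv2.Rodrigues(c["rvec"])[0]; print(n,(-R.T@c["tvec"].reshape(3)).round(3),R[2].round(3),c["intrinsics"][0,0])
s=observe();print(s["time_s"],s["ee_pos"],s["tool_rot"],s["opening"])
E
```

```text
scene [1.244 0.321 0.6  ] [-0.697 -0.367 -0.616] 453.1554376305827
side [0.518 0.582 0.75 ] [ 0.069 -0.64  -0.766] 405.91437663718347
wrist [ 0.278 -0.509  0.373] [-0.281 -0.105 -0.954] 290.5561665901554
0.15 [ 0.20663434 -0.53608937  0.24455115] [-3.14001853e+00 -1.86688519e-04  3.67822979e-01] 0.08519275525484454
```

View pics/scene0.png

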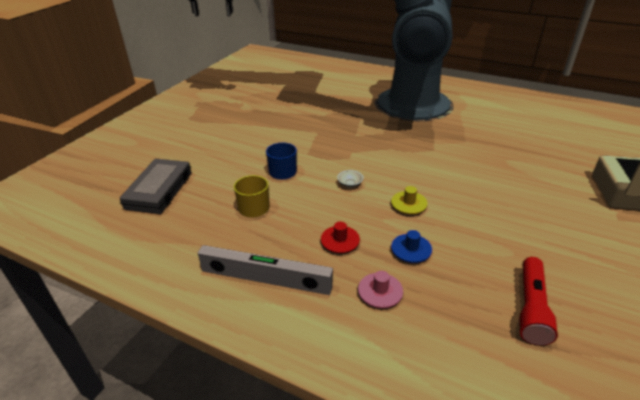

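View pics/side0.png

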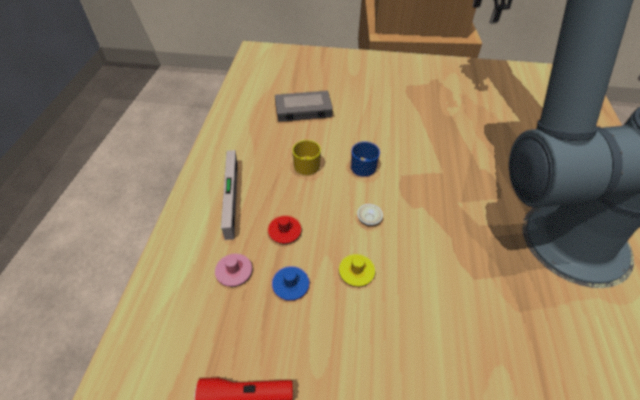

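View pics/wrist0.png

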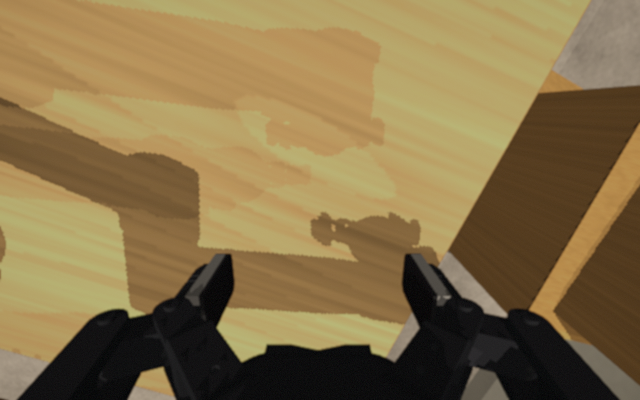

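```bash
cat > h.py <<'E'
from bench import *
import cv2, numpy as np
from scipy.optimize import least_squares
def ray(c,px,z):
    R=cv2.Rodrigues(c["rvec"])[0]; C=-R.T@np.asarray(c["tvec"]).reshape(3)
    px=np.asarray(px,float).reshape(-1,2)
    d=np.c_[px,np.ones(len(px))]@np.linalg.inv(c["intrinsics"]).T@R
    return (C+d*((z-C[2])/d[:,2])[:,None])[:,:2], C
def proj(c,p):
    return cv2.projectPoints(np.float64(p).reshape(-1,3),np.float64(c["rvec"]),np.float64(c["tvec"]),np.float64(c["intrinsics"]),None)[0].reshape(-1,2)
def mask(c,col):
    h=cv2.cvtColor(c["frame"],cv2.COLOR_BGR2HSV)
    lo,hi={"blue":((105,130,40),(128,255,255)),"yellow":((22,190,60),(34,255,255))}[col]
    return cv2.inRange(h,lo,hi)
def blobs(c,col,amin=150):
    m=cv2.morphologyEx(mask(c,col),cv2.MORPH_CLOSE,np.ones((3,3)))
    n,l,st,ce=cv2.connectedComponentsWithStats(m)
    return [((l==i).astype(np.uint8),st[i],ce[i]) for i in range(1,n) if st[i][4]>amin]
def circ(c,m,z,r):
    k=max(cv2.findContours(m,cv2.RETR_EXTERNAL,cv2.CHAIN_APPROX_NONE)[0],key=len)[:,0]
    P,C=ray(c,k,z)
    best=(0,None)
    rng=np.random.default_rng(0)
    for _ in range(1500):   # RANSAC: two points + known radius
        a,b=P[rng.choice(len(P),2,False)]; d=b-a; L=np.linalg.norm(d)
        if L<r*.8 or L>2*r: continue
        n=np.array([-d[1],d[0]])/L; h=np.sqrt(r*r-L*L/4)
        for s in(1,-1):
            o=(a+b)/2+s*h*n; k_=np.sum(abs(np.hypot(*(P-o).T)-r)<.002)
            if k_>best[0]: best=(k_,o)
    o=best[1]
    for _ in range(5):
        q=P[abs(np.hypot(*(P-o).T)-r)<.003]
        f=least_squares(lambda p:np.hypot(*(q-p[:2]).T)-p[2],[*o,r]); o=f.x[:2]
    return o,f.x[2],len(q)/len(P)
E
python3 - <<'E'
from h import *
for n in("scene","side"):
    c=read_camera(n)
    for col in("blue","yellow"):
        for m,st,ce in blobs(c,col):
            out=[]
            for nm,z,r in(("lid",.0115,.038),("tub",.06,.036)):
                o,rr,f=circ(c,m,z,r); out.append((nm,o.round(4),round(rr,4),round(f,2)))
            print(n,col,st,ce.round(),out)
E
```

```text
scene blue [267 144  29  34 767] [282. 160.] [('lid', array([ 0.423 , -0.2103]), np.float64(0.0373), 0.41), ('tub', array([ 0.49  , -0.1642]), np.float64(0.0352), 0.37)]
scene blue [392 231  39  32 892] [411. 248.] [('lid', array([0.6158, 0.1877]), np.float64(0.0367), 0.82), ('tub', array([0.6674, 0.1969]), np.float64(0.0346), 0.59)]
scene yellow [235 176  33  39 809] [252. 193.] [('lid', array([ 0.5783, -0.1949]), np.float64(0.0376), 0.27), ('tub', array([ 0.6349, -0.1526]), np.float64(0.0355), 0.26)]
scene yellow [392 187  34  28 648] [409. 202.] [('lid', array([0.4843, 0.1398]), np.float64(0.0369), 0.67), ('tub', array([0.5463, 0.1526]), np.float64(0.0352), 0.59)]
side blue [352 143  27  32 667] [364. 158.] [('lid', array([ 0.4855, -0.2075]), np.float64(0.0373), 0.36), ('tub', array([ 0.4872, -0.1545]), np.float64(0.0359), 0.36)]
side blue [273 267  36  33 904] [290. 283.] [('lid', array([0.6163, 0.1922]), np.float64(0.0357), 0.59), ('tub', array([0.6097, 0.2177]), np.float64(0.0335), 0.49)]
side yellow [293 141  27  33 723] [306. 157.] [('lid', array([ 0.6362, -0.1947]), np.float64(0.0376), 0.37), ('tub', array([ 0.6278, -0.1436]), np.float64(0.0356), 0.35)]
side yellow [340 255  34  31 829] [356. 270.] [('lid', array([0.4855, 0.1453]), np.float64(0.0356), 0.48), ('tub', array([0.4869, 0.174 ]), np.float64(0.0336), 0.36)]
```

```bash
cat >> h.py <<'E'
def look(p,yaw,name):
    move_ptp(p,[np.pi,0,yaw]); hold(.25)
    c=read_camera("wrist"); cv2.imwrite(f"pics/{name}.png",c["frame"]); return c
E
python3 - <<'E'
from h import *
for p in([.56,-.16,.2],[.55,.166,.2]):
  for y in(-1.57,-.8,0,.4,.8,1.57,2.4,3.1):
    q=ik(p,[np.pi,0,y]); print(p,y,None if q is None else np.round(q,2))
c=look([.5,-.16,.24],.37,"wt1")
for col in("blue","yellow"):
    for m,st,ce in blobs(c,col): print(col,st,circ(c,m,.06,.036))
s=observe();print(s["time_s"],s["ee_pos"])
E
```

```text
[0.56, -0.16, 0.2] -1.57 [-0.39  0.41  0.01  1.17  0.   -1.96]
[0.56, -0.16, 0.2] -0.8 [-0.39  0.41  0.01  1.17  0.   -2.73]
[0.56, -0.16, 0.2] 0 [-0.39  0.41  0.01  1.17  0.    2.75]
[0.56, -0.16, 0.2] 0.4 [-0.39  0.41  0.01  1.17  0.    2.35]
[0.56, -0.16, 0.2] 0.8 [-0.39  0.41  0.01  1.17  0.    1.95]
[0.56, -0.16, 0.2] 1.57 [-0.39  0.41  0.01  1.17  0.    1.18]
[0.56, -0.16, 0.2] 2.4 [-0.39  0.41  0.01  1.17  0.    0.35]
[0.56, -0.16, 0.2] 3.1 [-0.39  0.41  0.01  1.17  0.   -0.35]
[0.55, 0.166, 0.2] -1.57 [ 0.18  0.39 -0.02  1.16  0.   -1.39]
[0.55, 0.166, 0.2] -0.8 [ 0.18  0.39 -0.02  1.16  0.   -2.16]
[0.55, 0.166, 0.2] 0 [ 0.18  0.39 -0.02  1.16  0.   -2.96]
[0.55, 0.166, 0.2] 0.4 [ 0.18  0.39 -0.02  1.16  0.    2.92]
[0.55, 0.166, 0.2] 0.8 [ 0.18  0.39 -0.02  1.16  0.    2.52]
[0.55, 0.166, 0.2] 1.57 [ 0.18  0.39 -0.02  1.16  0.    1.75]
[0.55, 0.166, 0.2] 2.4 [ 0.18  0.39 -0.02  1.16  0.    0.92]
[0.55, 0.166, 0.2] 3.1 [ 0.18  0.39 -0.02  1.16  0.    0.22]
blue [ 288  159   62   66 2465] (array([ 0.48911853, -0.1651245 ]), np.float64(0.03541138322030249), 0.8977272727272727)
yellow [ 323   14   74   82 4224] (array([ 0.63123893, -0.15248596]), np.float64(0.03537366570733832), 1.0)
yellow [  31   57   72   70 3751] (array([0.49463264, 0.10501636]), np.float64(0.03422908134586421), 0.6102564102564103)
2.2917 [ 0.49987038 -0.16057196  0.23998807]
```

View pics/wt1.png

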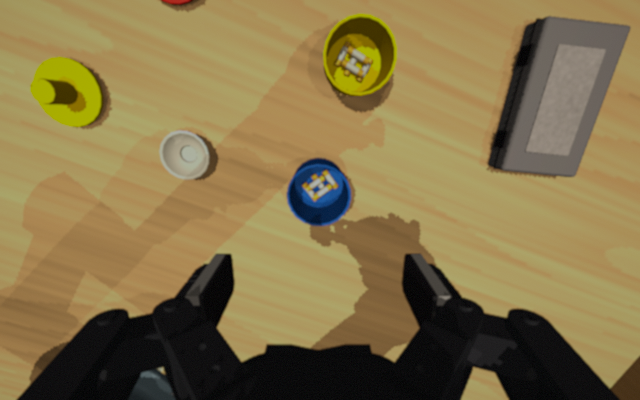

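Run:
```python
from h import *
c=look([.5,.166,.22],1.57,"wl1")
for col in("blue","yellow"):
    for m,st,ce in blobs(c,col): print(col,st,circ(c,m,.0115,.038))
s=observe();print(s["time_s"],s["ee_pos"],s["wrist_force"])
```

```text
blue [ 386  124   64   63 3184] (array([0.61602607, 0.18993097]), np.float64(0.03639245992509705), 1.0)
yellow [ 274  165   63   60 2932] (array([0.48478579, 0.14299931]), np.float64(0.03707957040353353), 1.0)
3.8333 [0.50031426 0.16520153 0.22007249] [ 0.25609458  0.94450956 -0.25496876]
```

View pics/wl1.png

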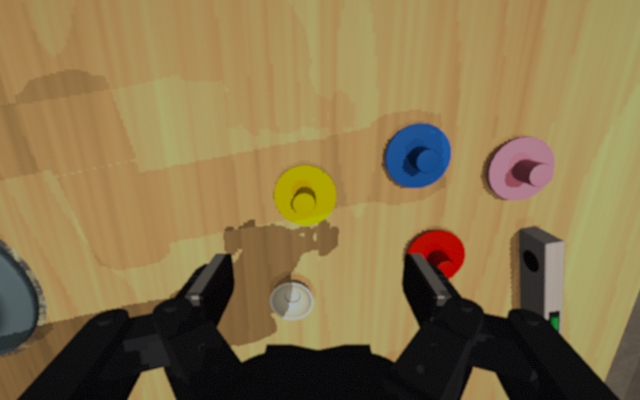

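```bash
cat >> h.py <<'E'
def pick(x,y,yaw=1.57):
    move_ptp([x,y,.12],[np.pi,0,yaw]); move_gripper(.06,30)
    line_to([x,y,.033]); move_gripper(.0,30); hold(.1)
    s=observe(); print("grip",s["opening"],s["ee_pos"],s["wrist_force"])
    line_to([x,y,.18],v=.25)
    c=read_camera("scene"); cv2.imwrite(f"pics/pick{s['time_s']:.1f}.png",c["frame"])
    w=read_camera("wrist"); cv2.imwrite(f"pics/pickw{s['time_s']:.1f}.png",w["frame"])
    s=observe(); print("lift",s["opening"],s["wrist_force"],s["time_s"])
E
python3 - <<'E'
from h import *
pick(.485,.143)
E
ls pics
```

```text
grip 0.025211810990995835 [0.48596173 0.14319081 0.03409099] [-0.84070424  0.97685231  5.69949839]
lift 0.02493722982750405 [0.02522596 0.5551163  0.2423824 ] 6.7833
pick5.9.png
pickw5.9.png
scene0.png
side0.png
wl1.png
wrist0.png
wt1.png
```

View pics/pickw5.9.png

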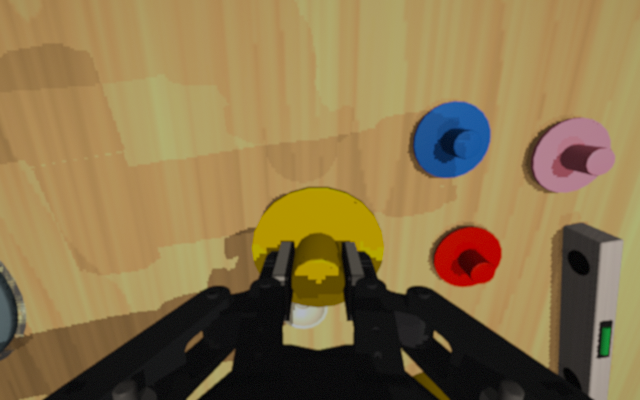

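View pics/pick5.9.png

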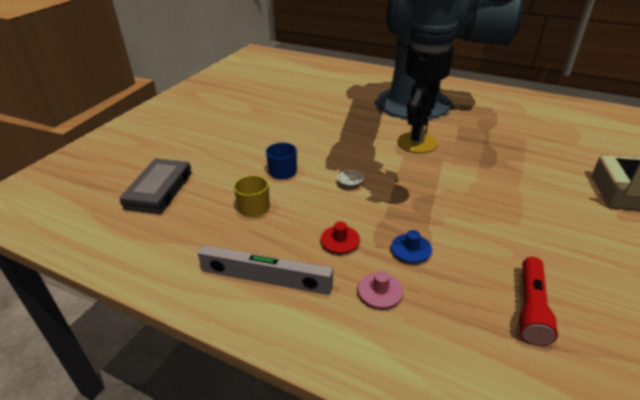

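```bash
cat >> h.py <<'E'
def place(x,y,yaw=1.57):
    s=observe(); 
    move_ptp([x,y,.17],[np.pi,0,yaw]); line_to([x,y,.105])
    for z in np.arange(.102,.080,-.003):
        line_to([x,y,z],v=.06); s=observe(); f=s["wrist_force"]
        print(round(z,3),s["ee_pos"].round(4) if hasattr(s["ee_pos"],'round') else s["ee_pos"],np.round(f,1))
        if f[2]>5: break
    move_gripper(.05); hold(.1)
    line_to([x,y,.2],v=.25)
E
python3 - <<'E'
from h import *
place(.6315,-.1525)
for n in("wrist","side","scene"): cv2.imwrite(f"pics/pl1{n}.png",read_camera(n)["frame"])
print(observe()["time_s"])
E
```

```text
0.102 [ 0.6321 -0.1527  0.103 ] [ 0.2  0.6 -0.1]
0.099 [ 0.6314 -0.1525  0.0989] [-0.6 -0.3 -0.2]
0.096 [ 0.6313 -0.1524  0.0956] [ 0.1 -0.1  0.3]
0.093 [ 0.6312 -0.1524  0.0926] [ 0.1  0.1 -1.2]
0.09 [ 0.6313 -0.1524  0.0897] [ 0.3  0.  -0.6]
0.087 [ 0.6313 -0.1524  0.0867] [-0.6 -0.1 -1.2]
0.084 [ 0.6318 -0.1526  0.0862] [-4.2  1.  10. ]
11.6
```

View pics/pl1wrist.png

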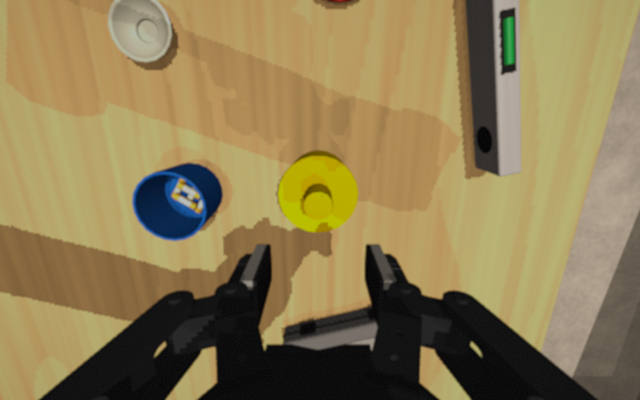

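View pics/pl1side.png

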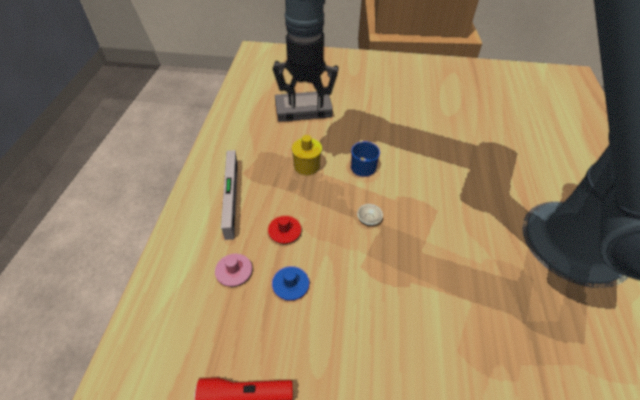

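View pics/pl1scene.png

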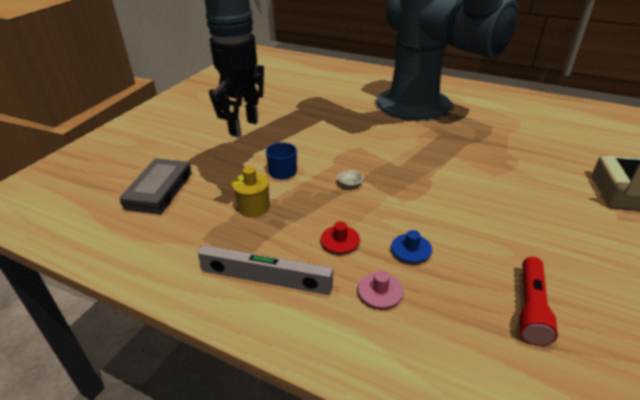

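Run:
```python
import cv2,numpy as np
a=cv2.imread("pics/pl1scene.png")[155:225,215:305]; b=cv2.imread("pics/pl1side.png")[125:185,265:355]; 
f=lambda i:cv2.resize(i,(400,300),interpolation=cv2.INTER_CUBIC)
cv2.imwrite("pics/z1.png",np.hstack([f(a),f(b)]))
```

```text
(no output)
```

View pics/z1.png

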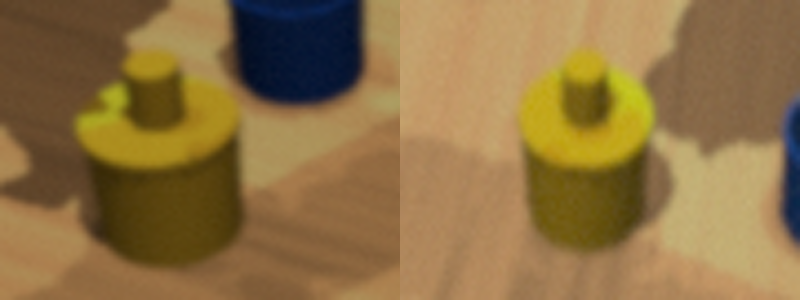

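Run:
```python
from h import *
pick(.616,.190)
place(.4885,-.1645)
for n in("wrist","side","scene"): cv2.imwrite(f"pics/pl2{n}.png",read_camera(n)["frame"])
print(observe()["time_s"])
```

```text
grip 0.024986236729814603 [0.61712313 0.19025072 0.03438846] [0.32601499 0.11576796 5.93574569]
lift 0.02500051722322056 [-0.21043621  0.70184876 -0.15814263] 15.275
0.102 [ 0.4891 -0.1647  0.1028] [ 1.3 -0.  -0.3]
0.099 [ 0.4884 -0.1645  0.099 ] [ 0.2 -1.2 -0. ]
0.096 [ 0.4882 -0.1644  0.0957] [-0.5 -0.7 -0.4]
0.093 [ 0.4883 -0.1644  0.0927] [0.4 0.1 0.6]
0.09 [ 0.4883 -0.1644  0.0897] [ 0.6 -0.3  0.1]
0.087 [ 0.4883 -0.1644  0.0868] [-0.3  0.7  0.2]
0.084 [ 0.4887 -0.1648  0.0858] [-4.7  1.7 12.7]
20.25
```

View pics/pl2wrist.png

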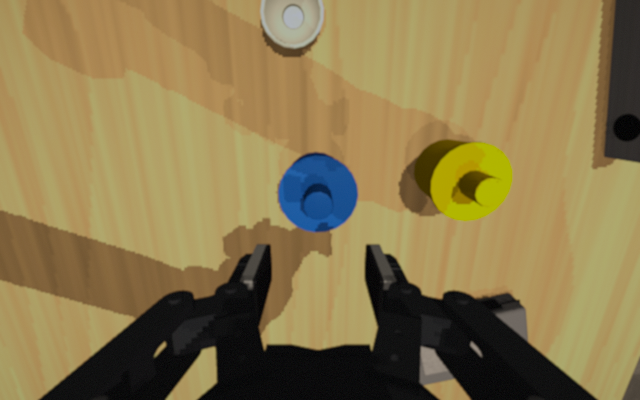

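View pics/pl2scene.png

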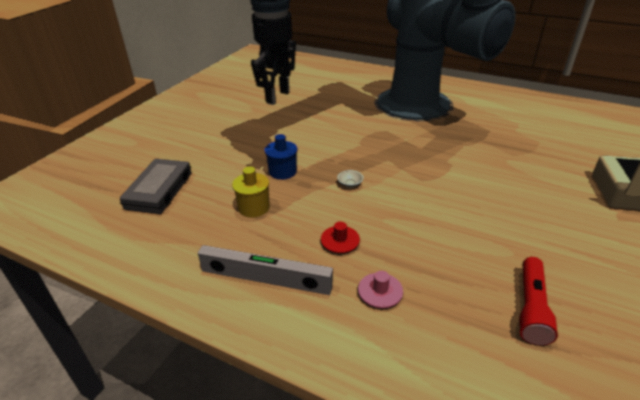

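Run:
```python
from h import *
line_to([.4885,-.1645,.26],v=.25); move_ptp([.5,.15,.26],[np.pi,0,1.57]); hold(.3)
f=lambda i:cv2.resize(i,(390,290),interpolation=cv2.INTER_CUBIC)
T=[]
for n in("scene","side"):
    c=read_camera(n); im=c["frame"]
    for col,xy in(("blue",(.489,-.165)),("yellow",(.6315,-.1525))):
        u,v=proj(c,[*xy,.05])[0].astype(int); T.append(f(im[v-27:v+27,u-36:u+36].copy()))
        for m,st,ce in blobs(c,col):
            o,r,k=circ(c,m,.065,.038)   # disc top
            # base: lowest arc at z=0
            o2,r2,k2=circ(c,m,.002,.036)
            print(n,col,"disc",o.round(4),r.round(4),round(k,2),"base",o2.round(4),r2.round(4),round(k2,2))
cv2.imwrite("pics/fin.png",np.vstack([np.hstack(T[:2]),np.hstack(T[2:])]))
print(observe()["time_s"],observe()["wrist_force"])
```

```text
scene blue disc [ 0.4918 -0.1654] 0.0374 0.35 base [ 0.4081 -0.2193] 0.0369 0.24
scene yellow disc [ 0.6343 -0.1526] 0.0376 0.24 base [ 0.6104 -0.1613] 0.0362 0.16
side yellow disc [ 0.6297 -0.1434] 0.0381 0.27 base [ 0.6434 -0.2165] 0.0365 0.32
22.2417 [-0.01444022 -0.7262636  -0.13434041]
```

View pics/fin.png

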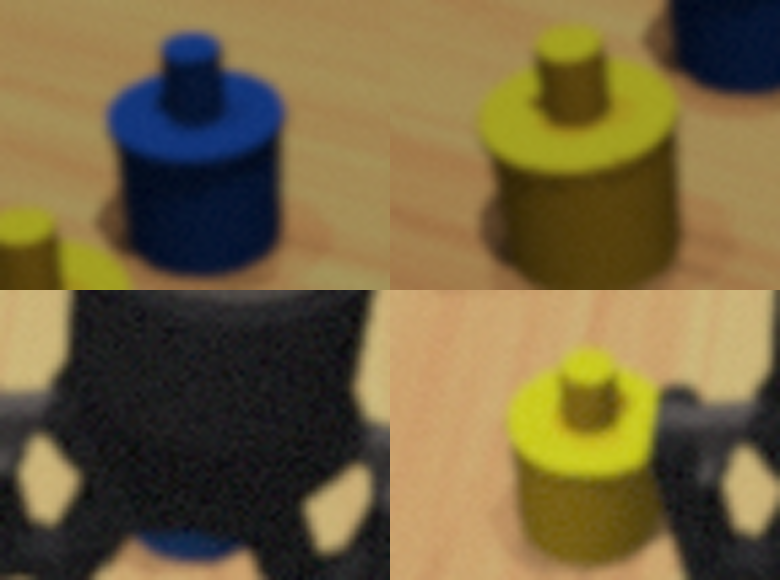

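```bash
cat > chk.py <<'E'
from h import *
import sys
f=lambda i:cv2.resize(i,(390,290),interpolation=cv2.INTER_NEAREST)
T=[];cap=[read_camera(n) for n in("scene","side")]
t=np.linspace(0,2*np.pi,200)
S=5
for n,c in zip(("scene","side"),cap):
    for col in("blue","yellow"):
        m,st,ce=max(blobs(c,col),key=lambda b:b[1][4])
        o,r,k=circ(c,m,.065,.038)
        hsv=cv2.cvtColor(c["frame"],cv2.COLOR_BGR2HSV)
        u,v=proj(c,[*o,.055])[0].astype(int)
        crop=cv2.resize(c["frame"][v-29:v+29,u-39:u+39],None,fx=S,fy=S,interpolation=cv2.INTER_CUBIC)
        # bright disc top region
        for z,rr,cl in((.065,.038,(0,0,255)),(.097,.013,(0,255,0)),(.0,.036,(255,255,255))):
            P=proj(c,np.c_[o[0]+rr*np.cos(t),o[1]+rr*np.sin(t),np.full(200,z)])
            cv2.polylines(crop,[np.int32((P-[u-39,v-29]+.5)*S)],True,cl,1)
        T.append(crop); print(n,col,o.round(4),r.round(4))
cv2.imwrite(sys.argv[1],np.vstack([np.hstack(T[:2]),np.hstack(T[2:])]))
print(observe()["time_s"])
E
python3 - <<'E'
from h import *
move_joints([-1.313,0.377,0.081,1.274,0,1.46]); hold(.2)
E
python3 chk.py pics/chk1.png
```

```text
scene blue [ 0.4918 -0.1654] 0.0375
scene yellow [ 0.6343 -0.1545] 0.0374
side blue [ 0.4973 -0.1138] 0.0369
side yellow [ 0.6338 -0.1009] 0.0383
25.1833
```

View pics/chk1.png

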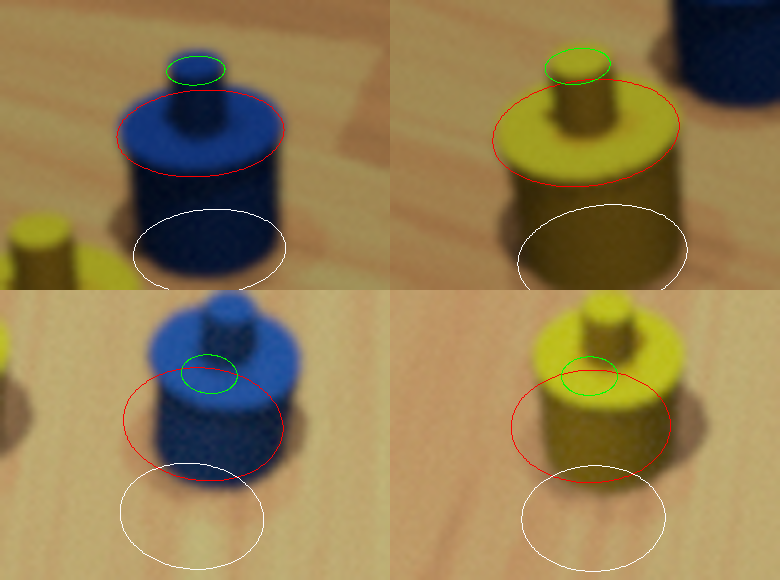

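```bash
sed -e 's/o,r,k=circ(c,m,.065,.038)/o=np.array({"blue":(.4885,-.1655),"yellow":(.6315,-.1535)}[col]);r=np.array(0)/' chk.py > chk2.py; python3 chk2.py pics/chk2.png
```

```text
scene blue [ 0.4885 -0.1655] 0
scene yellow [ 0.6315 -0.1535] 0
side blue [ 0.4885 -0.1655] 0
side yellow [ 0.6315 -0.1535] 0
25.2833
```

View pics/chk2.png

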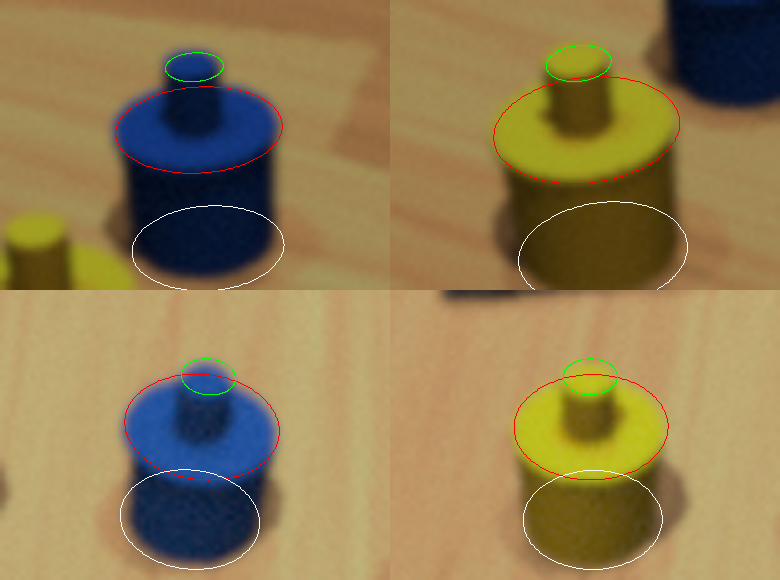

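Run:
```python
from bench import *
sign_off()
```

```text
the job is handed in; nothing more can be done
```

I put the yellow lid on the yellow tub, then the blue lid on the blue tub, and signed off at about 25 s of the 64 s allowed. The red and pink lids were not touched.

- **Seating height:** each lid met its rim within about 1 mm of the expected height. The tool stood at 86.2 mm for yellow and 85.8 mm for blue, against an expected 86.1 and 86.4 mm. The wrist force read 10 N and 13 N as they seated, and 1 N or less after release.
- **Level:** with the arm moved clear, I drew the outline of a level, seated lid over the scene and side pictures. Both discs and knob tops matched to about a pixel, which is roughly 2 mm. Both tubs stand upright where they were.
- **Centring:** in the scene view the lids look up to about 3 mm off-centre on their tubs, which is within the 4 mm play of the mouth.
- **Checks that disagreed:** the automatic circle fit in the side view failed, apparently catching the tubs' lower edge. I relied on the overlay there instead. At the start, the side view also put the tubs about 1 cm away from where the other cameras did, so I used the wrist camera's positions.

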